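# Slide the coaster off the stand into its box

### The arm

A 6-joint arm with a two-finger parallel gripper is mounted at the origin on a cart in front of the work surface, level with it; the furniture and walls round the work are solid. World frame = base frame: x ahead of the robot, y to its left, z up, the work surface at z = 0. Lengths are in m, angles in rad, forces in N, time in s.
With the tool pointing down it reaches from about 0.375 to 0.975 m from the base axis. Payload 3.8 kg.
Tool frame: the origin (TCP) lies midway between the tips of the shut fingers; the grasp point (between the pads) lies 19 mm behind it; z points along the fingers, y is the line along which they close (so a half turn about z gives the same grasp; the last joint's range is limited). The gripper opens to 85 mm and grips with 20 to 120 N. Pads are 22 mm wide; open, the fingers measure 114 mm over their backs; the gripper's body (76 mm by 85 mm) begins 54 mm behind the grasp point. The pads swing forward as they close: fully open they stand 13 mm farther back than shut.
Start: joints at [1.168, 0.264, 1.604, -0, 1.274, -0.037], TCP at [0.241, 0.63, 0.231] pointing down, gripper open.
Joint ranges: [-2.63, 2.63], [-0.94, 2.18], [0.31, 2.57], [-1.31, 4.45], [0, 2.66], [-2.55, 2.55]. Speed limits (rad/s): [2.57, 2.57, 3.14, 3.14, 3.14, 3.14].

### API

Orientations are given as a rotation vector (axis times angle).
In Python, from workcell import bot gives the robot as it stands.
- The arm moves only by the tool step_arm, never from a script. Its argument "motion" is a list of rows, each a list of 5 numbers: the finger opening in cm, from 0 to 8.54, then the shift along the tool's x, y, z in cm, then the turn about the tool's z in degrees. In form: [[claw, dx, dy, dz, twist], ...]. A call has 1 to 20 rows; each row is the pose to reach, as a shift and turn from the pose commanded when the call began, along the tool's axes at that moment; what a row does not reach only later rows make up. A row lasts 1/10 s, in which the tool goes at most 50 mm and 8.59 degrees, less where a joint would pass 70% of its speed; a pose out of reach is approached as far as the arm can. A call with a gripper value outside its range is refused whole. The fingers move at their own pace and stop on an object; "force" is the grip in N (left out, the last holds). Time passes only in rows, so rows that repeat a pose let the fingers close. It gives the time, the measured TCP pose, the force, the opening and the grip force at its end, in the units of the state.
- bot.read_state(): the state, without advancing time (a new reading comes with each control period).
- bot.read_camera(name): name is "side" or "top" or "wrist"; returns (picture, depth): 384x512x3 uint8, red, green, blue; 384x512 float32, m along the optical axis (not along the pixel's ray), 0 where there is no reading.
- bot.calibration(name): a dict with "mtx" (3x3 intrinsics, pixels), "origin" and "orientation" of the camera in the world; the wrist camera has in their place "T_tool_cam" (4x4, takes a point from camera to tool coordinates, whose origin is the TCP and whose axes are the flange's). Camera axes: x right, y up, looking along -z (the intrinsics and any distortion apply to the point x, -y, -z); pixel columns grow to the right and rows downward; lengths in m; the calibration is good to about 2 mm. The wrist camera is an equidistant fisheye: a pixel r from the principal point sees the ray r / f radians off the axis. A picture is of the moment at which its call begins: read the wrist's pose just before it. calibration takes no time and is no camera call.
- bot.finish_job(): hands the job in; it is judged then, once.
The state is a dict: "time": time; "q": joint angles; "joint_vel": joint speeds; "joint_torque": joint torques, N m; "tool_pos": TCP position; "tcp_rot": TCP orientation; "wrist_force": force on the tool from outside, world axes, zero at the start; "torque": the same for the moment, N m; "width": opening from 0.0 (shut) to 1.0 (fully open); "grip_force": force on a finger pad.
Only numpy, scipy, OpenCV 4.12 (cv2) and the standard library are available. Lean on these libraries where they do the work, as an engineer would, in place of code of your own. Each camera call takes 0.05 s, during which the arm holds its last target. There are 200 camera calls.

### The job

Put the stone coaster away in its box: push the empty open box squarely under the open end of the wooden stand, up against the stand's front leg panel, then slide the coaster along the deck with a fingertip pressed on top of it until it drops over the open end into the box, and leave the box there. The stone is brittle, so press by feel: firmly enough that the coaster follows, but never with more than 15 N on it, and do not knock or lean on the stand. Leave the other things on the worktop and the candle on the stand where they are.

Things in the scene. Friction and masses are not known exactly. Their poses are not given: they have to be found in the camera images.
- stand: wooden stand, fixed; origin on the worktop, z up, +x from its open end to its back rail. Deck 126 wide (y), x -55 to +105 mm, 12 thick; its top is at z 120 over the origin and rises to the open end by 5 mm per 100 mm. Track on it: side guides, inner faces at y -51 and +51, back rail with face at x +55, all 15 high; open at -x. Front leg panel's face at x -35: the deck overhangs it by 20 mm
- edge (a point): middle of the deck's open edge (x -55 of the stand), on the deck's top surface, 123 mm above the worktop; free height under it 110 mm; axes as the stand's
- coaster_top (a point): centre of the top face of the loose square stone coaster, 94x94x10 mm, 0.14 to 0.28 kg, flat on the deck, rear edge 3 mm from the back rail. The guides hide its edges, so it moves only by friction under a fingertip pressed on its top: under some 7 N the finger slips. Readings are too coarse to set this by position; feel for about 10 N. Unpressed, it tips off once its centre is 10 mm past the edge
- coaster_box: loose empty open-topped wooden box, 140x140 mm outside, 55 high, walls and floor 8 thick, 0.3 to 0.5 kg; origin at the centre of its underside, axes along its sides. In place, one side touches the stand's front leg panel: its origin is then at x -105, y 0 mm in the stand's frame
- candle: tea light in a metal cup, 38 mm across, 15 mm high, standing on the stand's deck behind the back rail, bystander, origin at the centre of its underside
- lemon: lemon, 78x55x56 mm, bystander, origin at the centre of its underside
- mustard: glass jar with a metal lid, 59 mm across, 85 mm high, bystander, origin at the centre of its underside
- salt: salt shaker, 44 mm across, 90 mm high, bystander, origin at the centre of its underside
- honey: glass jar with a screw lid, 66 mm across, 100 mm high, bystander, origin at the centre of its underside
- puree: tin can, 57 mm across, 72 mm high, bystander, origin at the centre of its underside
- fish: flat tin, 63x105x25 mm, bystander, origin at the centre of its underside
- garlic: garlic bulb, 60 mm across, 59 mm high, bystander, origin at the centre of its underside
Things that resemble listed ones, but are neither listed nor needed, are in the scene too. What is shaped like the part that bears coaster_top but red is not meant.

How it is judged:
By the outcome, as a careful person would: the job done as asked, in the order asked, and still so for the second after the job is handed in, with the robot touching nothing.
It also fails if it takes over 64 s, if anything falls off the work surface, if the arm or the gripper's body presses on something with over 40 N, if the wrist force passes 120 N, or if a joint passes its speed limit or range.

## Working session

There is one attempt and no reset: what is moved stays moved. The work goes in short steps, Python scripts to look and compute and a tool call to move; the robot and the scene stay as the last step left them, time stands still between calls to the robot, and variables do not carry over. Pictures are saved under pics/ and viewed, at most 10 in all, crops included, and the job is handed in when it is done.

Besides the shell and the picture viewer there is one more tool, called after "Call:" as name(argument=value, ...), one argument or row to a line, values as JSON. step_arm: Moves the arm, as the interface text tells. Its arguments: {"type":"object","properties":{"motion":{"type":"array","items":{"type":"array","items":{"type":"number"}}},"force":{"type":"number"}},"required":["motion"]}

```bash
mkdir -p pics; cat > h.py <<'E'
import numpy as np, cv2
from scipy.spatial.transform import Rotation as R
from workcell import bot
def cam(name):
    c=bot.calibration(name); o=np.array(c["origin"]); r=np.array(c["orientation"],float)
    if r.shape!=(3,3): r=R.from_rotvec(r).as_matrix() if r.size==3 else R.from_quat(r).as_matrix()
    return np.array(c["mtx"]),o,r
def points(name,depth):
    K,o,r=cam(name); v,u=np.mgrid[:384,:512]
    p=np.stack([(u-K[0,2])/K[0,0]*depth,-(v-K[1,2])/K[1,1]*depth,-depth],-1)
    return p@r.T+o
E
python3 - <<'E'
from h import *
for n in("top","side"):
    print(bot.calibration(n))
    p,d=bot.read_camera(n); np.save(f"{n}_p.npy",p);np.save(f"{n}_d.npy",d)
    cv2.imwrite(f"pics/{n}0.png",cv2.resize(p[:,:,::-1],(768,576),interpolation=cv2.INTER_CUBIC))
print(bot.read_state())
E
```

```text
{'mtx': array([[422.73563116,   0.        , 256.70827011],
       [  0.        , 422.73563116, 193.58897512],
       [  0.        ,   0.        ,   1.        ]]), 'origin': array([-0.61490173,  0.59797831,  1.71015102]), 'orientation': array([ 0.41106284, -0.67829715, -1.90969052])}
{'mtx': array([[410.96541698,   0.        , 254.83521031],
       [  0.        , 410.96541698, 197.24702569],
       [  0.        ,   0.        ,   1.        ]]), 'origin': array([-0.06186214, -1.12028522,  0.95423537]), 'orientation': array([ 0.95500469, -0.24419484, -0.41210204])}
{'time': 0.1, 'q': array([ 1.16806694e+00,  2.64698554e-01,  1.60524106e+00,  4.10752388e-05,
        1.27366667e+00, -3.69170127e-02]), 'joint_vel': array([ 0.00081035, -0.00258927, -0.0042624 ,  0.00121692,  0.00066826,
       -0.00026045]), 'joint_torque': array([-3.23649892e-04, -5.16709042e+01, -3.68590558e+01, -1.75199972e-05,
        6.23305037e-03,  2.54109489e-05]), 'tool_pos': array([0.24119804, 0.62974014, 0.23007057]), 'tcp_rot': array([-5.71349679e-01, -3.08871415e+00,  3.07298595e-03]), 'wrist_force': array([ 0.63301765,  0.45703141, -0.45231823]), 'torque': array([-0.04216008, -0.09178623, -0.01310645]), 'grip_force': 0.0, 'width': 0.9990645515305782}
```

View pics/top0.png

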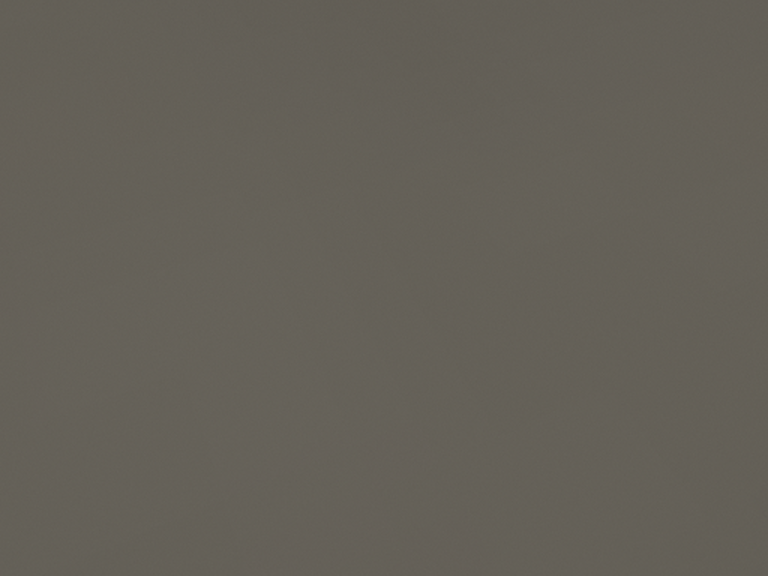

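View pics/side0.png

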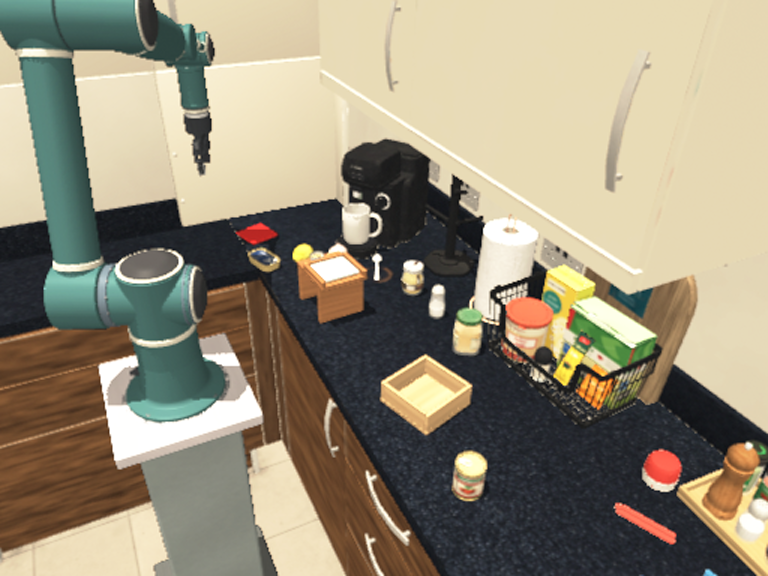

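The top camera is blocked (uniform grey). The side view shows the stand with its pale coaster at about (335,275), the box at (427,392), honey at (467,330), salt at (437,300), mustard at (413,277) and puree at (469,475), in 768-wide pixels. I'll measure with the side camera's depth.

```bash
python3 - <<'E'
from h import *
p=np.load("side_p.npy");d=np.load("side_d.npy");P=points("side",d)
print("valid",(d>0).mean(), "table z",np.median(P[250:300,190:240,2].reshape(-1)))
def q(n,x,y):
    u,v=int(x/1.5),int(y/1.5); print(n,P[v,u].round(3),p[v,u],d[v,u].round(3))
for n,x,y in [("coaster",335,268),("standleft",300,265),("boxfloor",427,392),("boxwalltop L",383,393),("R",470,397),("near",430,430),("far",427,359),("honeylid",467,316),("salt",437,288),("must",413,264),("puree",469,460),("lemon",303,250),("garlic",338,248),("fish",263,260),("red",258,233),("cab bottom",450,140),("frontleg",345,300)]:q(n,x,y)
# box: rim pixels
def fit(mask,name):
    X=P[mask][:,:2].astype(np.float32); print(name,len(X),cv2.minAreaRect(X),X.mean(0))
    return X
win=np.zeros(d.shape,bool);win[230:295,245:325]=1
m=win&(d>0)&(P[...,2]>.048)&(P[...,2]<.062); fit(m,"rim")
win=np.zeros(d.shape,bool);win[160:220,190:250]=1
m=win&(d>0)&(P[...,2]>.105)&(P[...,2]<.15)&(P[...,0]<.8); fit(m,"standtop")
sat=p.max(2).astype(int)-p.min(2); m2=m&(sat<45)&(p.min(2)>150); X=fit(m2,"coaster")
A=np.c_[P[m2][:,:2],np.ones(m2.sum())];print(np.linalg.lstsq(A,P[m2][:,2],rcond=None)[0],P[m2][:,2].mean())
m3=win&(d>0)&(P[...,2]>.02)&(P[...,2]<.10);fit(m3,"legs")
a=cv2.resize(p[130:330,150:350,::-1],(600,600),interpolation=cv2.INTER_CUBIC);cv2.imwrite("pics/c.png",a)
E
```

```text
valid 0.9959615071614584 table z -0.1987623631348655
coaster [0.445 0.138 0.13 ] [255 255 255] 1.581
standleft [0.376 0.206 0.118] [246 174 101] 1.611
boxfloor [ 0.502 -0.25   0.003] [255 248 183] 1.387
boxwalltop L [ 0.399 -0.236  0.027] [217 168 114] 1.345
R [ 0.584 -0.304  0.002] [131 104  77] 1.379
near [ 0.448 -0.357  0.009] [183 142  96] 1.284
far [ 0.525 -0.203  0.056] [245 207 137] 1.401
honeylid [ 0.662 -0.152  0.103] [139 195 128] 1.464
salt [0.671 0.001 0.085] [255 255 253] 1.591
must [0.671 0.129 0.088] [252 247 235] 1.684
puree [ 0.444 -0.502  0.068] [255 255 236] 1.143
lemon [0.45  0.394 0.048] [255 255 136] 1.817
garlic [0.547 0.364 0.047] [255 255 254] 1.833
fish [0.335 0.429 0.022] [63 69 82] 1.814
red [0.377 0.615 0.012] [184  39  35] 1.973
cab bottom [ 0.611 -0.094  0.52 ] [232 219 182] 1.255
frontleg [0.454 0.094 0.052] [164 107  66] 1.595
rim 413 ((0.48322635889053345, -0.27541831135749817), (0.14512202143669128, 0.14270298182964325), 16.819467544555664) [ 0.4796534  -0.28092575]
standtop 818 ((0.438526451587677, 0.15514326095581055), (0.12600338459014893, 0.17016975581645966), 2.809515953063965) [0.43500763 0.13638407]
coaster 329 ((0.4425109028816223, 0.16119873523712158), (0.09861685335636139, 0.15309685468673706), 3.5886147022247314) [0.44123182 0.13551128]
[-0.00630783 -0.0486586   0.13908336] 0.1297063615412629
legs 973 ((0.47501981258392334, 0.2722609341144562), (0.410742849111557, 0.2315969616174698), 58.38682556152344) [0.47215098 0.2116555 ]
```

View pics/c.png

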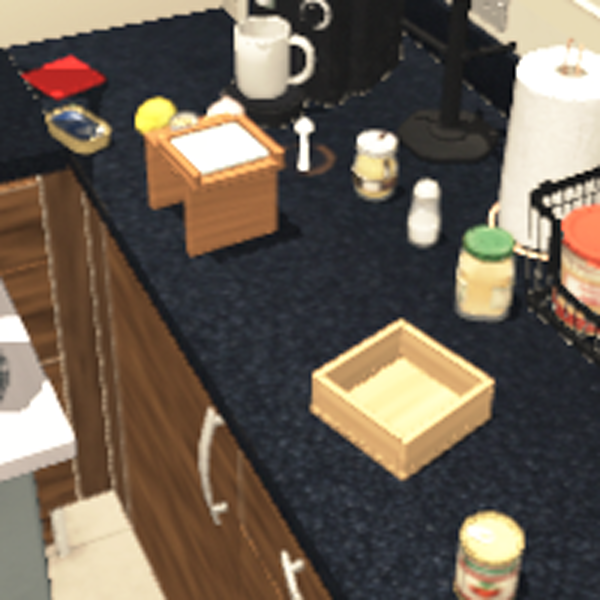

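The crop shows the stand's open end and front leg panel facing -y, towards the box. There is nothing between them, and honey and salt are off to the side. Next I'll fit the stand and box planes.

```bash
python3 - <<'E'
from h import *
p=np.load("side_p.npy");d=np.load("side_d.npy");P=points("side",d)
print("table",np.median(P[215:235,225:245,2]))
def line(mask,name,axis):  # fit x or y as linear of the other (horizontal line), robust
    X=P[mask][:,:2].astype(np.float32); l=cv2.fitLine(X,cv2.DIST_HUBER,0,.01,.01).ravel()
    n=np.array([-l[1],l[0]]);r=(X-l[2:])@n
    t=(X-l[2:])@l[:2];print(name,len(X),"dir deg",np.degrees(np.arctan2(l[1],l[0])).round(2),"pt",l[2:].round(4),"res",r.std().round(4),"span",np.percentile(t,[1,99]).round(3)); return l
z=P[...,2];v,u=np.mgrid[:384,:512];U=150+0; 
def crop(x0,y0,x1,y1): # crop coords/3
    return (u>=150+x0/3)&(u<=150+x1/3)&(v>=130+y0/3)&(v<=130+y1/3)&(d>0)
fp=crop(195,180,275,245)&(z>.02)&(z<.1); line(fp,"frontpanel",0)
# stand top by regions
st=crop(140,105,290,185)&(z>.105)&(z<.16)&(P[...,0]<.55)&(P[...,0]>.33)&(P[...,1]<.3)&(P[...,1]>.04)
X=P[st][:,:2];print("stand top pct x,y",np.percentile(X,[0,1,99,100],axis=0).round(4).tolist())
hsv=cv2.cvtColor(p,cv2.COLOR_RGB2HSV)
co=st&(hsv[...,1]<40)&crop(165,120,275,175); Xc=P[co]; 
cn=co.astype(np.uint8); k,lab,s,_=cv2.connectedComponentsWithStats(cn); i=1+s[1:,4].argmax(); co=lab==i
print("coaster",co.sum(),cv2.minAreaRect(P[co][:,:2].astype(np.float32)),P[co].mean(0))
K,o,r=cam("side")
# ray cast coaster mask contour onto plane z=.130
cs,_=cv2.findContours(co.astype(np.uint8),cv2.RETR_EXTERNAL,cv2.CHAIN_APPROX_NONE);c=max(cs,key=len)[:,0].astype(float)
ray=np.c_[(c[:,0]-K[0,2])/K[0,0],-(c[:,1]-K[1,2])/K[1,1],-np.ones(len(c))]@r.T
Q=o+ray*((.130-o[2])/ray[:,2])[:,None];print("coaster ray",cv2.minAreaRect(Q[:,:2].astype(np.float32)))
bl=crop(310,385,395,475)&(z>.01)&(z<.045);line(bl,"box left+",0)
b=crop(310,320,495,480)
for n,mm in(("boxleft",crop(316,395,395,465)&(z>.01)&(z<.045)),("boxnear",crop(410,395,490,465)&(z>.015)&(z<.045))):line(mm,n,0)
rim=b&(z>.050)&(z<.062);X=P[rim];print("rim",cv2.minAreaRect(X[:,:2].astype(np.float32)),X[:,2].mean())
fl=crop(370,385,440,430);print("floor z",np.median(z[fl]))
# rim by color mask raycast
bm=b&(hsv[...,1]>50)&(hsv[...,0]<30)&(hsv[...,2]>90);bm=cv2.morphologyEx(bm.astype(np.uint8),cv2.MORPH_CLOSE,np.ones((3,3)))
cs,_=cv2.findContours(bm,cv2.RETR_EXTERNAL,cv2.CHAIN_APPROX_NONE);c=max(cs,key=len);h=cv2.approxPolyDP(cv2.convexHull(c),3,True)[:,0].astype(float);
for hh in (.055,0):
  ray=np.c_[(h[:,0]-K[0,2])/K[0,0],-(h[:,1]-K[1,2])/K[1,1],-np.ones(len(h))]@r.T
  print(hh,np.c_[h*3-[450,390],(o+ray*((hh-o[2])/ray[:,2])[:,None])[:,:2]].round(3).tolist())
print(R.from_rotvec(bot.read_state()["tcp_rot"]).as_matrix().round(3))
cab=(z>.4)&(P[...,1]>-.6)&(P[...,1]<.4)&(d>0)&(P[...,0]>.3);print("cab", np.percentile(P[cab],[1,5,50],axis=0).round(2))
E
```

```text
table 3.0318295460685096e-05
frontpanel 428 dir deg 3.19 pt [0.4453 0.0967] res 0.0026 span [-0.055  0.059]
stand top pct x,y [[0.3726, 0.0692], [0.3745, 0.073], [0.5023, 0.2341], [0.5039, 0.2395]]
coaster 308 ((0.44400012493133545, 0.13745270669460297), (0.09861685335636139, 0.10404495149850845), 3.5886147022247314) [0.44137672 0.13398475 0.12981884]
coaster ray ((0.4418281316757202, 0.13470464944839478), (0.09518226981163025, 0.08983407914638519), 4.122752666473389)
box left+ 237 dir deg -72.84 pt [ 0.4177 -0.2983] res 0.0153 span [-0.069  0.053]
boxleft 211 dir deg -73.15 pt [ 0.418  -0.2985] res 0.0127 span [-0.061  0.053]
boxnear 162 dir deg 16.8 pt [ 0.5056 -0.3406] res 0.0011 span [-0.059  0.064]
rim ((0.48316454887390137, -0.2752297520637512), (0.1446201056241989, 0.1426064521074295), 17.170175552368164) 0.05405959027603102
floor z 0.008291271898306696
0.055 [[408.0, 321.0, 0.537, -0.196], [486.0, 372.0, 0.571, -0.308], [492.0, 396.0, 0.556, -0.342], [480.0, 423.0, 0.522, -0.371], [396.0, 477.0, 0.406, -0.4], [312.0, 411.0, 0.373, -0.282], [312.0, 369.0, 0.401, -0.223]]
0 [[408.0, 321.0, 0.574, -0.14], [486.0, 372.0, 0.61, -0.258], [492.0, 396.0, 0.594, -0.295], [480.0, 423.0, 0.558, -0.326], [396.0, 477.0, 0.435, -0.356], [312.0, 411.0, 0.399, -0.23], [312.0, 369.0, 0.43, -0.168]]
[[-0.934  0.358 -0.001]
 [ 0.358  0.934 -0.002]
 [ 0.    -0.002 -1.   ]]
cab [[ 0.58 -0.6   0.46]
 [ 0.61 -0.58  0.47]
 [ 0.61 -0.36  0.65]]
```

Box centre is about (0.483, -0.275) at yaw 16.9°. Stand origin is about (0.445, 0.132) with its width axis at 3.2°. The sizes agree with those given. Next I'll move above the box's near wall.

Call:
step_arm(
  motion=[
    [5, -36.7, -37.4, 0, 80],
    [5, -36.7, -37.4, 0, 80],
    [5, -36.7, -37.4, 0, 80],
    [5, -36.7, -37.4, 0, 80],
    [5, -36.7, -37.4, 0, 80],
    [5, -36.7, -37.4, 0, 80],
    [5, -36.7, -37.4, 0, 80],
    [5, -36.7, -37.4, 0, 80],
    [5, -36.7, -37.4, 0, 80],
    [5, -36.7, -37.4, 0, 80],
    [5, -59.1, -81.1, 0, 142.2],
    [5, -59.1, -81.1, 0, 142.2],
    [5, -59.1, -81.1, 0, 142.2],
    [5, -59.1, -81.1, 0, 142.2],
    [5, -59.1, -81.1, 0, 142.2],
    [5, -59.1, -81.1, 0, 142.2],
    [5, -59.1, -81.1, 0, 142.2],
    [5, -59.1, -81.1, 0, 142.2],
    [5, -59.1, -81.1, 0, 142.2],
    [5, -59.1, -81.1, 0, 142.2],
  ],
)

```text
time: 2.1
tool_pos: [0.5011, -0.3265, 0.2308]
tcp_rot: [-3.107, -0.459, 0.001]
wrist_force: [1.2, 1.4, -0.4]
width: 0.585
grip_force: 0.0
```

Call:
step_arm(
  motion=[
    [5, 0, 0, 0, 0],
    [5, 0, 0, 0, 0],
    [5, 0, 0, 0, 0],
  ],
)

```text
time: 2.4
tool_pos: [0.5011, -0.3235, 0.2307]
tcp_rot: [-3.106, -0.46, 0.001]
wrist_force: [-0.8, 0.7, 0.2]
width: 0.589
grip_force: 0.0
```

```bash
python3 - <<'E'
from h import *
s=bot.read_state();print(s["tool_pos"],R.from_rotvec(s["tcp_rot"]).as_matrix().round(3),s["q"].round(2))
print(bot.calibration("wrist"))
p,d=bot.read_camera("wrist");cv2.imwrite("pics/w1.png",p[:,:,::-1])
E
```

```text
[ 0.50111174 -0.32352614  0.23066016] [[ 0.957  0.29  -0.001]
 [ 0.29  -0.957  0.001]
 [-0.001 -0.002 -1.   ]] [-0.62  0.12  1.78  0.    1.25  0.66]
{'mtx': array([[297.31863964,   0.        , 258.43855923],
       [  0.        , 297.31863964, 195.73786037],
       [  0.        ,   0.        ,   1.        ]]), 'T_tool_cam': array([[-5.07819748e-04,  9.53089629e-01,  3.02687796e-01,
         7.62429877e-02],
       [ 9.99999101e-01,  8.59741201e-04, -1.02941425e-03,
        -1.71707459e-04],
       [-1.24135721e-03,  3.02687001e-01, -9.53089208e-01,
        -1.42751740e-01],
       [ 0.00000000e+00,  0.00000000e+00,  0.00000000e+00,
         1.00000000e+00]])}
```

View pics/w1.png

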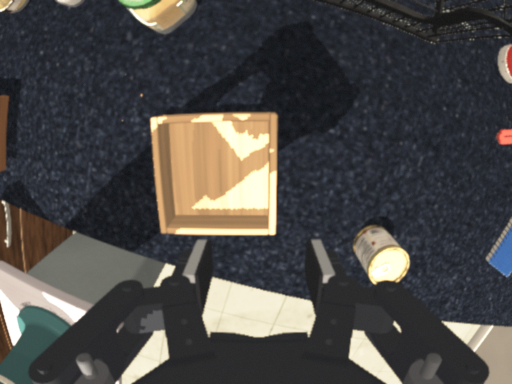

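The wrist view shows the box rim with corners at about (152,118), (277,113), (275,235) and (162,234). The right-hand wall is the near (-y) wall. I'll cast these onto z = 0.055 to cross-check.

```bash
cat >> h.py <<'E'
def wray(uv,z,s):
    c=bot.calibration("wrist");K=c["mtx"];T=np.eye(4);T[:3,:3]=R.from_rotvec(s["tcp_rot"]).as_matrix();T[:3,3]=s["tool_pos"];T=T@c["T_tool_cam"]
    uv=np.atleast_2d(uv).astype(float);x=(uv-K[:2,2])/K[0,0];th=np.linalg.norm(x,axis=1,keepdims=True);a=x/th*np.sin(th)
    ray=np.c_[a[:,0],-a[:,1],-np.cos(th)]@T[:3,:3].T
    return T[:3,3]+ray*((z-T[2,3])/ray[:,2])[:,None]
E
python3 - <<'E'
from h import *
s=bot.read_state()
Q=wray([[152,118],[277,113],[275.5,235],[161,235]],.055,s);print(Q.round(4),Q.mean(0))
for i in range(4):
    e=Q[(i+1)%4]-Q[i];print(np.linalg.norm(e).round(4),np.degrees(np.arctan2(e[1],e[0])).round(1))
M=R.from_rotvec(s["tcp_rot"]).as_matrix()
print("shift tool",M.T@(np.array([.5022,-.3387,.040])-s["tool_pos"]))
E
```

```text
[[ 0.5295 -0.1916  0.055 ]
 [ 0.5711 -0.3225  0.055 ]
 [ 0.4366 -0.3639  0.055 ]
 [ 0.3942 -0.2306  0.055 ]] [ 0.48285933 -0.27714942  0.055     ]
0.1374 -72.4
0.1407 -162.9
0.1398 107.6
0.1408 16.1
shift tool [-0.00358036  0.01534161  0.19089598]
```

Call:
step_arm(
  motion=[
    [5, -0.4, 1.6, 10, 0],
    [5, -0.4, 1.6, 10, 0],
    [5, -0.4, 1.6, 14, 0],
    [5, -0.4, 1.6, 17, 0],
    [5, -0.4, 1.6, 19, 0],
    [5, -0.4, 1.6, 20, 0],
    [5, -0.4, 1.6, 20.8, 0],
    [5, -0.4, 1.6, 20.8, 0],
    [0, -0.4, 1.6, 20.8, 0],
    [0, -0.4, 1.6, 20.8, 0],
    [0, -0.4, 1.6, 20.8, 0],
    [0, -0.4, 1.6, 20.8, 0],
    [0, -0.4, 1.6, 20.8, 0],
    [0, -0.4, 1.6, 20.8, 0],
    [0, -0.4, 1.6, 20.8, 0],
    [0, -0.4, 1.6, 20.8, 0],
  ],
  force=50,
)

```text
time: 4.05
tool_pos: [0.5031, -0.3413, 0.0247]
tcp_rot: [3.107, 0.46, 0.002]
wrist_force: [-0.5, 1.8, 6.5]
width: 0.08
grip_force: 50.4
```

Call:
step_arm(
  motion=[
    [0, 0.1, -1, 0, 0.5],
    [0, 0.4, -3, 0, 1.5],
    [0, 0.6, -5, 0, 2.5],
    [0, 0.9, -7, 0, 3.5],
    [0, 1.1, -9, 0, 4.5],
    [0, 1.4, -11, 0, 5.5],
    [0, 1.6, -13, 0, 6.5],
    [0, 1.9, -15, 0, 7.5],
    [0, 2.1, -17, 0, 8.5],
    [0, 2.4, -19, 0, 9.5],
    [0, 2.7, -21, 0, 10.5],
    [0, 2.9, -23, 0, 11.5],
    [0, 3.2, -25, 0, 12.5],
    [0, 3.4, -27, 0, 13.4],
    [0, 3.5, -27.9, 0, 13.6],
    [0, 3.5, -27.9, 0, 13.6],
    [0, 3.5, -27.9, 0, 13.6],
  ],
)

```text
time: 5.75
tool_pos: [0.4561, -0.0627, 0.0247]
tcp_rot: [-3.139, -0.088, -0.004]
wrist_force: [0.2, 4.6, 7.6]
width: 0.085
grip_force: 50.9
```

```bash
python3 - <<'E'
from h import *
s=bot.read_state();print(s["tool_pos"],R.from_rotvec(s["tcp_rot"]).as_matrix().round(3),s["wrist_force"])
p,d=bot.read_camera("side");P=points("side",d);v,u=np.mgrid[:384,:512]
cv2.imwrite("pics/s2.png",cv2.resize(p[130:280,170:350,::-1],(720,600),interpolation=cv2.INTER_CUBIC))
hsv=cv2.cvtColor(p,cv2.COLOR_RGB2HSV);z=P[...,2]
for n,y0,y1 in (("box near",-.085,-.055),("panel",.085,.11)):
    m=(P[...,1]>y0)&(P[...,1]<y1)&(z>.012)&(z<.045)&(P[...,0]>.38)&(P[...,0]<.53)&(hsv[...,1]>50)
    if m.sum()<20: print(n,m.sum());continue
    l=cv2.fitLine(P[m][:,:2].astype(np.float32),cv2.DIST_HUBER,0,.01,.01).ravel();print(n,m.sum(),l,np.degrees(np.arctan(l[1]/l[0])),np.percentile(P[m][:,0],[1,99]))
m=(abs(z-.055)<.006)&(P[...,1]>-.09)&(P[...,1]<.095)&(P[...,0]>.36)&(P[...,0]<.54)&(hsv[...,1]>50);print("rim",m.sum(),cv2.minAreaRect(P[m][:,:2].astype(np.float32)))
E
```

```text
[ 0.45607871 -0.06265308  0.0246809 ] [[ 0.998  0.056  0.003]
 [ 0.056 -0.998  0.001]
 [ 0.003 -0.001 -1.   ]] [0.15821713 4.60505475 7.6442521 ]
box near 225 [ 0.99915713  0.04104923  0.45009306 -0.06530628] 2.3526087 [0.38554649 0.52319095]
panel 56 [0.9982269  0.05952418 0.4189149  0.09644879] 3.4125013 [0.38107051 0.48324467]
rim 215 ((0.45059695839881897, 0.013910062611103058), (0.14213350415229797, 0.16885465383529663), 3.2023394107818604)
```

View pics/s2.png

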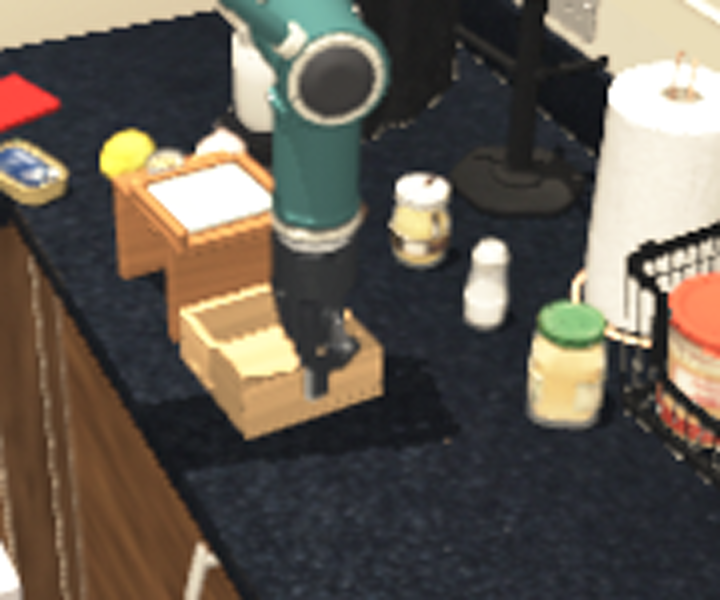

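The box is square and aligned, with about 23 mm still to go to the panel.

Call:
step_arm(
  motion=[
    [0, 0, -0.7, 0, 0],
    [0, 0, -1.4, 0, 0],
    [0, 0, -1.8, 0, 0],
    [0, 0, -2.0, 0, 0],
    [0, 0, -2.1, 0, 0],
  ],
)

```text
time: 6.3
tool_pos: [0.4553, -0.0437, 0.0247]
tcp_rot: [3.138, 0.09, 0.005]
wrist_force: [0.4, -5.6, 6.8]
width: 0.089
grip_force: 50.5
```

Call:
step_arm(
  motion=[
    [0, 0, -0.1, 0, 0],
    [0, 0, -0.1, 0, 0],
  ],
)

```text
time: 6.5
tool_pos: [0.4553, -0.0427, 0.0247]
tcp_rot: [3.138, 0.089, 0.005]
wrist_force: [0.3, -5.4, 6.1]
width: 0.082
grip_force: 50.5
```

Call:
step_arm(
  motion=[
    [0, 0, -0.1, 0, 0],
    [0, 0, -0.1, 0, 0],
  ],
)

```text
time: 6.7
tool_pos: [0.4553, -0.0418, 0.0247]
tcp_rot: [3.138, 0.089, 0.005]
wrist_force: [0.7, -5.7, 6.0]
width: 0.086
grip_force: 50.5
```

Call:
step_arm(
  motion=[
    [0, 0, -0.1, 0, 0],
    [0, 0, -0.1, 0, 0],
  ],
)

```text
time: 6.9
tool_pos: [0.4552, -0.0408, 0.0247]
tcp_rot: [3.138, 0.089, 0.005]
wrist_force: [-0.3, -5.3, 6.5]
width: 0.085
grip_force: 50.5
```

Call:
step_arm(
  motion=[
    [0, 0, -0.1, 0, 0],
    [0, 0, -0.1, 0, 0],
  ],
)

```text
time: 7.1
tool_pos: [0.4552, -0.0404, 0.0247]
tcp_rot: [3.137, 0.09, 0.006]
wrist_force: [0.2, -8.2, 5.7]
width: 0.086
grip_force: 50.4
```

Call:
step_arm(
  motion=[
    [0, 0, -0.05, 0, 0],
    [0, 0, -0.05, 0, 0],
  ],
)

```text
time: 7.3
tool_pos: [0.4552, -0.0404, 0.0247]
tcp_rot: [3.136, 0.09, 0.005]
wrist_force: [-0.1, -10.3, 5.8]
width: 0.085
grip_force: 50.4
```

The force rose from 5.5 N to 10 N with no further travel, so the box is against the panel. I'll release it and rise.

Call:
step_arm(
  motion=[
    [3.5, 0, 0, 0, 0],
    [3.5, 0, 0, 0, 0],
    [3.5, 0, 0, 0, 0],
    [3.5, 0, 0, 0, 0],
    [3.5, 0, 0, -1, 0],
    [3.5, 0, 0, -3, 0],
    [3.5, 0, 0, -6, 0],
    [3.5, 0, 0, -10, 0],
    [3.5, 0, 0, -14, 0],
    [3.5, 0, 0, -18, 0],
    [3.5, 0, 0, -21, 0],
    [0, 0, 6, -22, 0],
    [0, 0, 6, -22, 0],
    [0, 0, 6, -22, 0],
    [0, 0, 6, -22, 0],
  ],
)

```text
time: 8.8
tool_pos: [0.4563, -0.0977, 0.2427]
tcp_rot: [-3.139, -0.087, 0.002]
wrist_force: [0.6, 0.4, -1.0]
width: -0.001
grip_force: 0.0
```

```bash
python3 - <<'E'
from h import *
s=bot.read_state();print(s["tool_pos"],R.from_rotvec(s["tcp_rot"]).as_matrix().round(3),s["wrist_force"],s["q"])
p,d=bot.read_camera("side");np.save("side_p.npy",p);np.save("side_d.npy",d)
w,dw=bot.read_camera("wrist")
cv2.imwrite("pics/w3.png",np.hstack([w[:,:,::-1],np.zeros((384,4,3),np.uint8),cv2.resize(p[140:268,190:285,::-1],(284,384))]))
E
```

```text
[ 0.45626178 -0.09773669  0.24265493] [[ 0.998  0.055 -0.001]
 [ 0.055 -0.998  0.001]
 [-0.001 -0.001 -1.   ]] [ 0.60734148  0.4453525  -0.95968614] [-2.65010150e-01 -1.45386627e-01  2.01504170e+00  8.39130448e-04
  1.27360929e+00  1.25012001e+00]
```

View pics/w3.png

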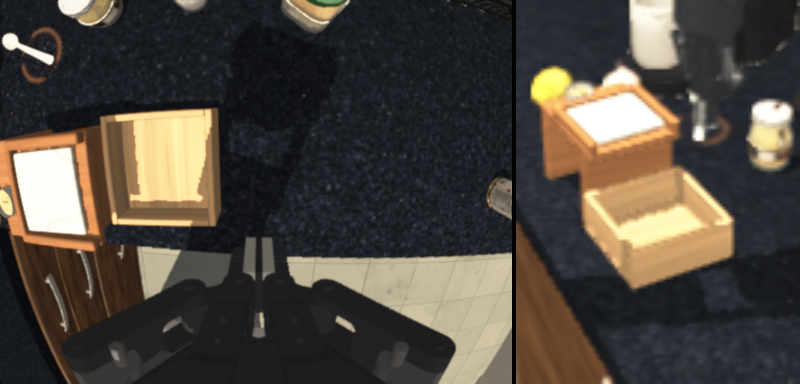

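The box stands squarely under the open end, with the coaster untouched. Next I'll bring the shut fingertip above the coaster's rear half, turned so the narrow side lies along the travel.

Call:
step_arm(
  motion=[
    [0, 0.1, -4, 0, -8],
    [0, 0.1, -8, 0, -16],
    [0, 0.1, -12, 0, -24],
    [0, 0.1, -16, 0, -32],
    [0, 0.1, -19, 0, -40],
    [0, 0.1, -22, 0, -48],
    [0, 0.1, -24, 0, -56],
    [0, 0.1, -26, 0, -64],
    [0, 0.1, -26.4, 0, -72],
    [0, 0.1, -26.4, 2, -80],
    [0, 0.1, -26.4, 4, -88],
    [0, 0.1, -26.4, 6, -90],
    [0, 0.1, -26.4, 8, -90],
    [0, 0.1, -26.4, 9, -90],
    [0, 0.1, -26.4, 9.5, -90],
    [0, 0.1, -26.4, 9.5, -90],
    [0, 0.1, -26.4, 9.5, -90],
  ],
)

```text
time: 10.6
tool_pos: [0.4435, 0.1657, 0.1491]
tcp_rot: [2.157, 2.283, 0.002]
wrist_force: [0.6, -0.7, 0.0]
width: 0.001
grip_force: 0.0
```

```bash
python3 - <<'E'
from h import *
s=bot.read_state();print(s["tool_pos"],R.from_rotvec(s["tcp_rot"]).as_matrix().round(3),s["wrist_force"])
p,d=bot.read_camera("side")
w,dw=bot.read_camera("wrist")
cv2.imwrite("pics/w4.png",np.hstack([w[:,:,::-1],np.zeros((384,4,3),np.uint8),cv2.resize(p[140:268,190:285,::-1],(284,384))]))
E
```

```text
[0.44354427 0.16572765 0.14905875] [[-0.057  0.998  0.001]
 [ 0.998  0.057  0.   ]
 [ 0.     0.001 -1.   ]] [ 0.58823101 -0.67783156  0.03809549]
```

View pics/w4.png

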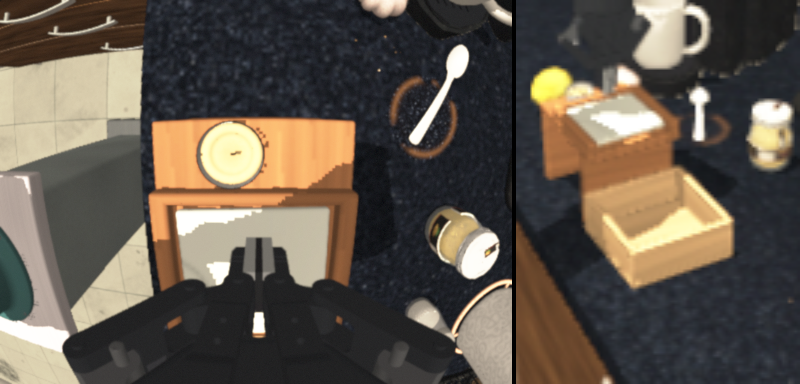

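The fingertip (columns 245-272) is centred over the coaster's rear half, clear of the rail and the candle. Now I'll descend and feel for contact.

Call:
step_arm(
  motion=[
    [0, 0, 0, 0.7, 0],
    [0, 0, 0, 1.3, 0],
    [0, 0, 0, 1.6, 0],
    [0, 0, 0, 1.7, 0],
    [0, 0, 0, 1.7, 0],
  ],
)

```text
time: 11.2
tool_pos: [0.4428, 0.1653, 0.1309]
tcp_rot: [-2.158, -2.283, 0.001]
wrist_force: [0.1, 0.4, -0.5]
width: -0.0
grip_force: 0.0
```

Call:
step_arm(
  motion=[
    [0, 0, 0, 0.05, 0],
    [0, 0, 0, 0.05, 0],
  ],
)

```text
time: 11.4
tool_pos: [0.4432, 0.1655, 0.1309]
tcp_rot: [2.158, 2.283, 0.0]
wrist_force: [0.1, 0.6, 1.4]
width: -0.002
grip_force: 0.0
```

Call:
step_arm(
  motion=[
    [0, 0, 0, 0.05, 0],
    [0, 0, 0, 0.05, 0],
  ],
)

```text
time: 11.6
tool_pos: [0.4431, 0.1654, 0.1304]
tcp_rot: [2.158, 2.283, 0.0]
wrist_force: [-0.1, -0.6, 0.1]
width: -0.003
grip_force: 0.0
```

Call:
step_arm(
  motion=[
    [0, 0, 0, 0.05, 0],
    [0, 0, 0, 0.05, 0],
  ],
)

```text
time: 11.8
tool_pos: [0.443, 0.1654, 0.1297]
tcp_rot: [-2.158, -2.283, 0.0]
wrist_force: [-0.0, -0.9, 0.6]
width: -0.0
grip_force: 0.0
```

Call:
step_arm(
  motion=[
    [0, 0, 0, 0.04, 0],
    [0, 0, 0, 0.04, 0],
  ],
)

```text
time: 12.0
tool_pos: [0.443, 0.1654, 0.1293]
tcp_rot: [-2.158, -2.283, 0.0]
wrist_force: [-0.3, 0.6, 1.6]
width: -0.001
grip_force: 0.0
```

Call:
step_arm(
  motion=[
    [0, 0, 0, 0.03, 0],
    [0, 0, 0, 0.03, 0],
  ],
)

```text
time: 12.2
tool_pos: [0.443, 0.1654, 0.129]
tcp_rot: [-2.158, -2.283, 0.0]
wrist_force: [-0.2, -0.9, -0.5]
width: 0.0
grip_force: 0.0
```

Call:
step_arm(
  motion=[
    [0, 0, 0, 0.04, 0],
    [0, 0, 0, 0.04, 0],
  ],
)

```text
time: 12.4
tool_pos: [0.4431, 0.1654, 0.1287]
tcp_rot: [2.158, 2.283, 0.0]
wrist_force: [-0.0, 0.5, -0.7]
width: 0.002
grip_force: 0.1
```

Call:
step_arm(
  motion=[
    [0, 0, 0, 0.03, 0],
    [0, 0, 0, 0.03, 0],
  ],
)

```text
time: 12.6
tool_pos: [0.4431, 0.1654, 0.1286]
tcp_rot: [2.158, 2.283, 0.0]
wrist_force: [-0.5, 0.5, 2.5]
width: -0.001
grip_force: 1.0
```

Call:
step_arm(
  motion=[
    [0, 0, 0, 0.03, 0],
    [0, 0, 0, 0.03, 0],
  ],
)

```text
time: 12.8
tool_pos: [0.4432, 0.1654, 0.1286]
tcp_rot: [2.158, 2.283, 0.0]
wrist_force: [-2.6, -0.9, 4.7]
width: 0.001
grip_force: 2.5
```

Call:
step_arm(
  motion=[
    [0, 0, 0, 0.04, 0],
    [0, 0, 0, 0.04, 0],
  ],
)

```text
time: 13.0
tool_pos: [0.4432, 0.1654, 0.1285]
tcp_rot: [2.158, 2.283, 0.0]
wrist_force: [-2.7, -0.7, 6.9]
width: -0.002
grip_force: 3.8
```

```bash
cat > f.py <<'E'
from h import *
F=[]
for _ in range(6):
    bot.read_camera("wrist"); s=bot.read_state(); F.append(s["wrist_force"])
print(np.mean(F,0).round(2),np.std(F,0).round(2),s["tool_pos"].round(4),s["grip_force"],s["time"])
E
python3 f.py
```

```text
[-3.05 -0.77  7.18] [0.38 0.34 0.41] [0.4432 0.1654 0.1285] 3.7296176981180906 13.3
```

Call:
step_arm(
  motion=[
    [0, 0, 0, 0.05, 0],
    [0, 0, 0, 0.05, 0],
  ],
)

```text
time: 13.5
tool_pos: [0.4434, 0.1655, 0.1285]
tcp_rot: [2.157, 2.283, 0.001]
wrist_force: [-4.0, -1.0, 10.0]
width: -0.004
grip_force: 4.8
```

Call:
step_arm(
  motion=[
    [0, -0.1, 0, -0.005, 0],
    [0, -0.2, 0, -0.01, 0],
    [0, -0.3, 0, -0.015, 0],
  ],
)

```text
time: 13.8
tool_pos: [0.4444, 0.1636, 0.1286]
tcp_rot: [2.158, 2.283, 0.006]
wrist_force: [-0.2, 3.3, 5.5]
width: 0.003
grip_force: 3.0
```

Call:
step_arm(
  motion=[
    [0, 0, 0, 0.04, 0],
    [0, 0, 0, 0.07, 0],
    [0, 0, 0, 0.07, 0],
  ],
)

```text
time: 14.1
tool_pos: [0.4445, 0.1635, 0.1286]
tcp_rot: [2.158, 2.283, 0.006]
wrist_force: [-2.4, 1.3, 11.0]
width: -0.003
grip_force: 5.2
```

```bash
python3 f.py
```

```text
[-2.27  2.15 10.37] [0.5  0.36 0.65] [0.4446 0.1635 0.1286] 5.160000426694751 14.4
```

Call:
step_arm(
  motion=[
    [0, -0.1, 0, -0.003, 0],
    [0, -0.2, 0, -0.005, 0],
    [0, -0.3, 0, -0.01, 0],
    [0, -0.4, 0, -0.015, 0],
    [0, -0.5, 0, -0.02, 0],
  ],
)

```text
time: 14.9
tool_pos: [0.4456, 0.159, 0.1289]
tcp_rot: [2.158, 2.282, 0.009]
wrist_force: [-0.7, 3.1, 7.7]
width: 0.001
grip_force: 4.1
```

```bash
cat > g.py <<'E'
from h import *
exec(open("f.py").read())
p,d=bot.read_camera("side");P=points("side",d)
hsv=cv2.cvtColor(p,cv2.COLOR_RGB2HSV);z=P[...,2]
m=(hsv[...,1]<40)&(hsv[...,2]>110)&(z>.115)&(z<.14)&(P[...,0]>.38)&(P[...,0]<.5)&(P[...,1]>.0)&(P[...,1]<.2)
ys=(P[m][:,:2]-[.445,.132])@[-.0558,.9984];print("coaster n",m.sum(),"x_s pct",np.percentile(ys,[1,3,50,97]).round(4))
E
python3 g.py
```

```text
[-0.35  3.42  8.13] [0.37 0.49 0.38] [0.4456 0.1589 0.1288] 4.137019389308989 15.2
coaster n 160 x_s pct [-0.0496 -0.0478 -0.0165  0.0384]
```

The coaster is following: its front edge has moved from -42 to about -49 mm. I'll keep the force near 10 N.

Call:
step_arm(
  motion=[
    [0, 0, 0, 0.03, 0],
    [0, -0.2, 0, 0.025, 0],
    [0, -0.4, 0, 0.015, 0],
    [0, -0.6, 0, 0.005, 0],
    [0, -0.8, 0, -0.005, 0],
  ],
)

```text
time: 15.75
tool_pos: [0.4464, 0.1512, 0.1292]
tcp_rot: [2.157, 2.282, 0.01]
wrist_force: [-0.4, 3.8, 9.2]
width: -0.005
grip_force: 4.6
```

```bash
python3 g.py
```

```text
[-0.53  3.07  9.43] [0.32 0.47 0.31] [0.4464 0.1509 0.1292] 4.724190370179713 16.05
coaster n 153 x_s pct [-0.0588 -0.0564 -0.0259  0.0298]
```

Call:
step_arm(
  motion=[
    [0, -0.2, 0, -0.005, 0],
    [0, -0.4, 0, -0.015, 0],
    [0, -0.6, 0, -0.025, 0],
    [0, -0.8, 0, -0.035, 0],
    [0, -1.0, 0, -0.045, 0],
    [0, -1.2, 0, -0.055, 0],
  ],
)

```text
time: 16.7
tool_pos: [0.4471, 0.1391, 0.1298]
tcp_rot: [2.157, 2.282, 0.01]
wrist_force: [0.1, 3.8, 9.2]
width: -0.006
grip_force: 4.7
```

```bash
python3 g.py
```

```text
[-0.32  3.39  9.42] [0.41 0.35 0.64] [0.4471 0.1389 0.1298] 4.818630209192634 17.0
coaster n 152 x_s pct [-0.0665 -0.0656 -0.0361  0.0163]
```

Force is steady at 9.4 N. I'll continue.

Call:
step_arm(
  motion=[
    [0, -0.2, 0, -0.01, 0],
    [0, -0.4, 0, -0.02, 0],
    [0, -0.6, 0, -0.03, 0],
    [0, -0.8, 0, -0.04, 0],
    [0, -1.0, 0, -0.05, 0],
    [0, -1.2, 0, -0.06, 0],
    [0, -1.4, 0, -0.07, 0],
    [0, -1.6, 0, -0.08, 0],
  ],
)

```text
time: 17.85
tool_pos: [0.4481, 0.1231, 0.1306]
tcp_rot: [2.157, 2.282, 0.01]
wrist_force: [-0.5, 3.8, 9.5]
width: -0.003
grip_force: 4.8
```

```bash
python3 g.py
```

```text
[-0.29  3.57  9.8 ] [0.59 0.43 0.16] [0.4481 0.1229 0.1306] 4.884673948399723 18.15
coaster n 148 x_s pct [-0.0835 -0.0817 -0.0522 -0.0055]
```

Call:
step_arm(
  motion=[
    [0, -0.2, 0, -0.01, 0],
    [0, -0.4, 0, -0.02, 0],
    [0, -0.6, 0, -0.03, 0],
    [0, -0.8, 0, -0.04, 0],
    [0, -1.0, 0, -0.05, 0],
    [0, -1.2, 0, -0.06, 0],
    [0, -1.4, 0, -0.07, 0],
    [0, -1.6, 0, -0.08, 0],
  ],
)

```text
time: 19.0
tool_pos: [0.449, 0.1071, 0.1314]
tcp_rot: [2.157, 2.281, 0.01]
wrist_force: [-0.5, 5.1, 9.6]
width: 0.001
grip_force: 4.9
```

```bash
python3 g.py
```

```text
[-0.31  3.21  9.44] [0.35 0.39 0.37] [0.449  0.1068 0.1314] 4.9440502328798175 19.3
coaster n 154 x_s pct [-0.1    -0.0977 -0.0672 -0.0145]
```

Call:
step_arm(
  motion=[
    [0, -0.2, 0, -0.01, 0],
    [0, -0.4, 0, -0.02, 0],
    [0, -0.6, 0, -0.03, 0],
    [0, -0.8, 0, -0.04, 0],
    [0, -1.0, 0, -0.05, 0],
    [0, -1.2, 0, -0.06, 0],
    [0, -1.3, 0, -0.065, 0],
  ],
)

```text
time: 20.05
tool_pos: [0.4497, 0.094, 0.1321]
tcp_rot: [2.157, 2.281, 0.01]
wrist_force: [-0.5, 4.1, 10.2]
width: -0.001
grip_force: 4.9
```

```bash
python3 g.py; python3 - <<'E'
from h import *
p,d=bot.read_camera("side");cv2.imwrite("pics/s5.png",cv2.resize(p[140:268,190:318,::-1],(560,560),interpolation=cv2.INTER_CUBIC))
E
```

```text
[-0.26  4.25  9.67] [0.48 0.24 0.58] [0.4497 0.0939 0.1321] 4.969257297925651 20.35
coaster n 145 x_s pct [-0.1149 -0.1138 -0.0817 -0.0316]
```

View pics/s5.png

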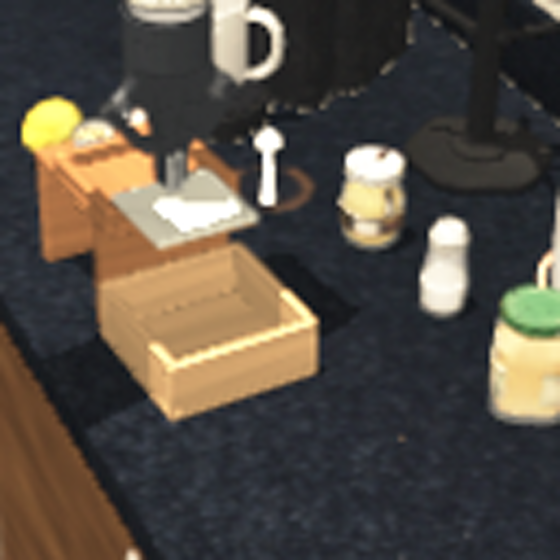

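The coaster overhangs the box with its centre about 12 mm past the edge, and the finger is still over the deck. I'll go 3 mm more, then lift.

Call:
step_arm(
  motion=[
    [0, -0.2, 0, -0.01, 0],
    [0, -0.3, 0, -0.015, 0],
    [0, -0.3, 0, -0.015, 0],
    [0, -0.3, 0, -3, 0],
    [0, -0.3, 0, -8, 0],
    [0, -0.3, 0, -10, 0],
    [0, -0.3, 0, -10, 0],
    [0, -0.3, 0, -10, 0],
    [0, -0.3, 0, -10, 0],
    [0, -0.3, 0, -10, 0],
    [0, -0.3, 0, -10, 0],
    [0, -0.3, 0, -10, 0],
    [0, -0.3, 0, -10, 0],
  ],
)

```text
time: 21.75
tool_pos: [0.4472, 0.0895, 0.2293]
tcp_rot: [-2.157, -2.283, 0.001]
wrist_force: [1.3, -0.2, -0.2]
width: -0.003
grip_force: 0.0
```

```bash
python3 - <<'E'
from h import *
p,d=bot.read_camera("side");P=points("side",d);z=P[...,2];hsv=cv2.cvtColor(p,cv2.COLOR_RGB2HSV)
cv2.imwrite("pics/s6.png",cv2.resize(p[140:268,190:318,::-1],(560,560),interpolation=cv2.INTER_CUBIC))
m=(P[...,1]>-.06)&(P[...,1]<-.025)&(z>.012)&(z<.045)&(P[...,0]>.37)&(P[...,0]<.54)&(hsv[...,1]>50)
l=cv2.fitLine(P[m][:,:2].astype(np.float32),cv2.DIST_HUBER,0,.01,.01).ravel();print("near face",m.sum(),l,np.percentile(P[m][:,0],[1,99]),"expected centre",.4548,-.0427)
E
```

```text
near face 250 [ 0.9983548   0.05733822  0.47738397 -0.0411948 ] [0.38441599 0.52230338] expected centre 0.4548 -0.0427
```

View pics/s6.png

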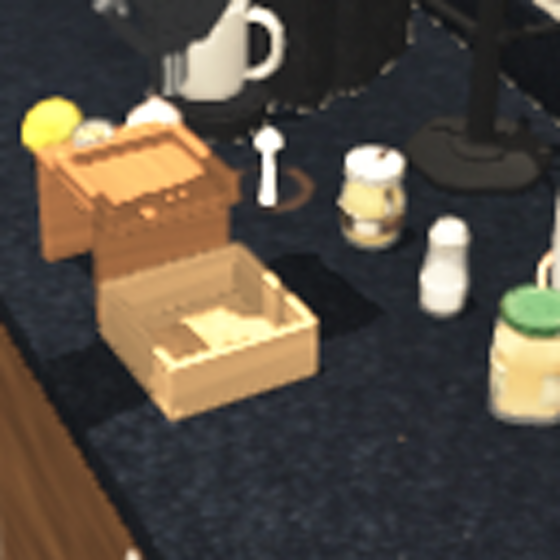

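The deck is empty and the box is unmoved, with its near face within 1 mm of where it was expected. The coaster isn't clearly visible in the box from here, so I'll check the heights inside it and look with the wrist camera.

Call:
step_arm(
  motion=[
    [0, -5, 0, -3, 0],
    [0, -10, 0, -3, 0],
    [0, -15, 0, -3, 0],
    [0, -20, 0, -3, 0],
    [0, -22, 0, -3, 0],
    [0, -22, 0, -3, 0],
    [0, -22, 0, -3, 0],
    [0, -22, 0, -3, 0],
  ],
)

```text
time: 22.6
tool_pos: [0.4597, -0.1293, 0.2596]
tcp_rot: [-2.157, -2.284, -0.0]
wrist_force: [0.2, -0.0, 1.1]
width: -0.001
grip_force: 0.0
```

```bash
python3 - <<'E'
from h import *
s=bot.read_state();print(s["tool_pos"],s["wrist_force"])
w,dw=bot.read_camera("wrist");cv2.imwrite("pics/w7.png",w[:,:,::-1])
p,d=bot.read_camera("side");P=points("side",d)
X=(P[...,:2]-[.445,.132])@np.array([[-.0558,.9984],[.9984,.0558]]).T
m=(X[...,0]>-.16)&(X[...,0]<-.05)&(abs(X[...,1])<.055)&(d>0)&(P[...,2]<.1);print(m.sum(),np.percentile(P[m][:,2],[5,25,50,75,95]).round(4))
E
```

```text
[ 0.45968203 -0.1293005   0.25955295] [ 0.2086531  -0.00282738  1.11955606]
231 [0.0061 0.0101 0.0164 0.0184 0.0203]
```

View pics/w7.png

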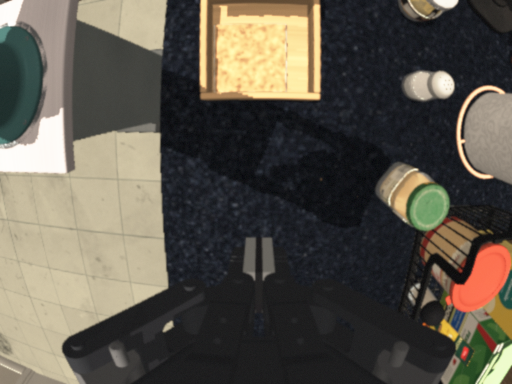

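The coaster lies flat in the box at (217-287, 22-92), cork side up, with its top at z ≈ 0.018. The box is in place and the arm is clear, so I'll hand the job in.

```bash
python3 -c "
from workcell import bot
print(bot.finish_job())"
```

```text
the job is handed in; nothing more can be done
None
```

The coaster is in the box, lying flat but upside down, and the box is squarely against the stand's front leg panel; the force readings on the coaster peaked at about 11 N, and I handed the job in at about 23 s.

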